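# Close up the shadow-box frame

### The job

Lay the copper relief flat, face up, in the bed of the open shadow-box frame, between the four brass corner stops, setting it down rather than dropping it. Then swing the glazed door shut without slamming it, and press it home until it seats on its catch. Leave the other things on the bench where they are.

Things in the scene. Friction and masses are not known exactly. Their poses are not given: they have to be found in the camera images.
- case: shadow-box display frame lying on its back, fixed: gilt walls 18 mm thick, outside 240 mm (its x) by 200 mm (its y) by 50 mm high, floor 12 mm thick lined in blue. Origin: centre of its underside, on the bench; its z is up. The door's hinge runs along its +y side (the robot's left), the catch is in the middle of its -y wall
- bed (a point): centre of the bed on the blue floor inside the frame (12 mm above the bench, axes as the frame's). Four brass corner stops, 7 mm high, bound a bed 98 mm long (along y) by 58 mm wide (along x); between the corner stops, on the two long sides, a gap about 75 mm long is free for fingers
- door (a joint): door angle, rad: 0 = shut, seated on its catch; about 0.05 = resting on the catch, not seated; 1.57 = upright; up to 1.9. The door is 240 x 200 x 16 mm, 0.45 kg, gilt rails 24 mm wide round a glass pane; its stiff hinge holds it at any angle. A spring ball catch must be overcome with about 6 to 8 N at the free edge over the last 10 mm
- door_hinge (a point): middle of the door's hinge line, which runs along the frame's x axis, 100 mm to the frame's +y side of its centre and 50 mm above the bench; it is at the door's inner (lower) face. Its axes turn with the door: -y points from the hinge to the free edge, z out of the door's outer face
- door_edge (a point): middle of the free-edge rail of the door, on its outer (upper, when shut) face, 188 mm from the hinge line along the door and 16 mm from its inner face; a brass pull tab 40 mm wide juts out 16 mm beyond the rail. Axes turn with the door, z out of its outer face. When the door is shut this point is 66 mm above the bench
- plaque: loose copper-coloured cast relief, a flat rectangular plaque 90 mm (its x) by 50 mm (its y) by 12 mm thick with a raised boss 4 mm higher in the middle of its face, about 0.28 kg. Origin: centre of its underside; z up
- tin: bystander: round steel wax tin, 71 mm across, 28 mm high; origin at the centre of its underside
- tape: bystander: orange and black tape measure, 62 x 58 x 30 mm; origin at the centre of its underside
- jar: bystander: small amber jar with a black cap, 48 mm across, 55 mm high; origin at the centre of its underside
- driver: bystander: red-handled screwdriver lying on the bench beyond the frame
- brush: bystander: brush lying on the bench beyond the frame

How it is judged:
By the outcome, as a careful person would: the job done as asked, in the order asked, and still so for the second after the job is handed in, with the robot touching nothing.
It also fails if it takes over 64 s, if anything falls off the work surface, if the arm or the gripper's body presses on something with over 40 N, if the wrist force passes 120 N, or if a joint passes its speed limit or range.

### The arm

A 6-joint arm with a two-finger parallel gripper is mounted at the origin on the work surface. World frame = base frame: x ahead of the robot, y to its left, z up, the work surface at z = 0. Lengths are in m, angles in rad, forces in N, time in s.
With the tool pointing down it reaches from about 0.35 to 0.85 m from the base axis. Payload 8.1 kg.
Tool frame: the origin (TCP) lies midway between the tips of the shut fingers; the grasp point (between the pads) lies 19 mm behind it; z points along the fingers, y is the line along which they close (so a half turn about z gives the same grasp; the last joint's range is limited). The gripper opens to 93 mm and grips with 3 to 60 N. Pads are 15 mm wide; open, the fingers measure 128 mm over their backs; the gripper's body (75 mm by 188 mm) begins 65 mm behind the grasp point.
Start: joints at [1.16, 0.13, 1.488, -0, 1.523, -0.085], TCP at [0.192, 0.568, 0.219] pointing down, gripper open.
Joint ranges: [-2.96, 2.96], [-0.89, 2.26], [0.02, 2.5], [-1.34, 4.48], [0, 2.73], [-2.66, 2.66]. Speed limits (rad/s): [2.39, 2.39, 2.79, 3.14, 3.14, 3.14].

### API

Orientations are given as a rotation vector (axis times angle).
In Python, from plant import read_state, read_camera, camera_model, close_job gives the robot as it stands. The module is installed in compiled form; this text tells all that it offers.
- The arm moves only by the tool carry_out, never from a script. Its argument "moves" is a list of rows, each an object of numbers: "jaw": the finger opening in m, from 0 to 0.093; "dx", "dy", "dz": the shift along the tool's x, y, z in m; "yaw": the turn about the tool's z in rad. In form: [{"jaw": .., "dx": .., "dy": .., "dz": .., "yaw": ..}, ...]. A call has 1 to 8 rows; each row shifts and turns the commanded pose from where the row before left it, along the tool's axes as they then stand; what a row does not reach is not made up. A row lasts 1/8 s, in which the tool goes at most 62.5 mm and 10.7 degrees, less where a joint would pass 70% of its speed; a pose out of reach is approached as far as the arm can. A call is refused whole if a number of a shift passes 0.0625 or a number of a turn 0.188, either way. A call with a gripper value outside its range is refused whole. The fingers move at their own pace and stop on an object; "grip_force" is the grip in N (left out, the last holds). Time passes only in rows, so rows that do not move let the fingers close. It gives the time, the measured TCP pose, the force, the opening and the grip force at its end, in the units of the state.
- read_state(): the state, without advancing time (a new reading comes with each control period).
- read_camera(name): name is "scene" or "side" or "wrist"; returns the picture (384x512x3 uint8, red, green, blue); there is no depth.
- camera_model(name): a dict with "camera_matrix" (3x3 intrinsics, pixels), "k1" (the pictures are not rectified: a ray, as slopes to the right and down, at radius r is drawn at 1 + k1 r^2 times it, then the intrinsics apply), "view" (4x4, takes a point from world to camera coordinates). Camera axes: x right, y up, looking along -z (the intrinsics and any distortion apply to the point x, -y, -z); pixel columns grow to the right and rows downward; lengths in m; the calibration is good to about 2 mm. A picture is of the moment at which its call begins: read the wrist's pose just before it. camera_model takes no time and is no camera call; for the wrist camera it gives the pose at the moment of the call.
- close_job(): hands the job in; it is judged then, once.
The state is a dict: "t": time; "q": joint angles; "dq": joint speeds; "joint_torque": joint torques, N m; "tool_pos": TCP position; "orientation": TCP orientation; "force": force on the tool from outside, world axes, zero at the start; "wrist_torque": the same for the moment, N m; "opening": finger opening in m; "gripper_force": force on a finger pad.
Only numpy, scipy, OpenCV 4.12 (cv2) and the standard library are available. Lean on these libraries where they do the work, as an engineer would, in place of code of your own. Each camera call takes 0.05 s, during which the arm holds its last target. There are 200 camera calls.

## Working session

There is one attempt and no reset: what is moved stays moved. The work goes in short steps, Python scripts to look and compute and a tool call to move; the robot and the scene stay as the last step left them, time stands still between calls to the robot, and variables do not carry over. Pictures are saved under pics/ and viewed, at most 10 in all, crops included, and the job is handed in when it is done.

Besides the shell and the picture viewer there is one more tool, called after "Emit:" as name(argument=value, ...) on one line, values as JSON. carry_out: Moves the arm, as the interface text tells. Its arguments: {"type":"object","properties":{"moves":{"type":"array","items":{"type":"object","properties":{"jaw":{"type":"number"},"dx":{"type":"number"},"dy":{"type":"number"},"dz":{"type":"number"},"yaw":{"type":"number"}}}},"grip_force":{"type":"number"}},"required":["moves"]}

```bash
mkdir -p pics; cat > h.py <<'E'
import numpy as np,cv2
from plant import *
def snap(n,f,crop=None,scale=1):
    m=camera_model(n);im=read_camera(n)
    np.savez('pics/'+f+'.npz',K=m['camera_matrix'],k1=m['k1'],V=m['view'])
    cv2.imwrite('pics/'+f+'_raw.png',im[:,:,::-1])
    return im,m
def proj(P,m):
    P=np.atleast_2d(P);c=(np.array(m['view'])@np.c_[P,np.ones(len(P))].T)[:3]
    x=c[0]/-c[2];y=-c[1]/-c[2];s=1+m['k1']*(x*x+y*y)
    K=np.array(m['camera_matrix']);return np.c_[K[0,0]*x*s+K[0,2],K[1,1]*y*s+K[1,2]]
def ray(u,v,m,z):
    K=np.array(m['camera_matrix']);xd=(u-K[0,2])/K[0,0];yd=(v-K[1,2])/K[1,1];x,y=xd,yd
    for _ in range(30):
        s=1+m['k1']*(x*x+y*y);x,y=xd/s,yd/s
    V=np.array(m['view']);R=V[:3,:3];o=-R.T@V[:3,3];d=R.T@np.array([x,-y,-1])
    return o+d*(z-o[2])/d[2]
E
python3 - <<'E'
from h import *
s=read_state();print(s['t'],s['tool_pos'],s['orientation'],s['opening'],s['force'])
a,_=snap('scene','s1');b,_=snap('wrist','w1');c,_=snap('side','d1')
cv2.imwrite('pics/a.png',cv2.resize(a,(800,600),interpolation=cv2.INTER_CUBIC)[:,:,::-1])
cv2.imwrite('pics/bc.png',cv2.resize(np.hstack([b,c]),(800,300))[:,:,::-1])
E
```

```text
0.0 [0.19178532 0.56790569 0.21757015] [-5.09393627e-01 -3.09954297e+00  2.87741987e-03] 0.0925435243006841 [-0.12603646 -0.44057333  0.33906474]
```

View pics/a.png

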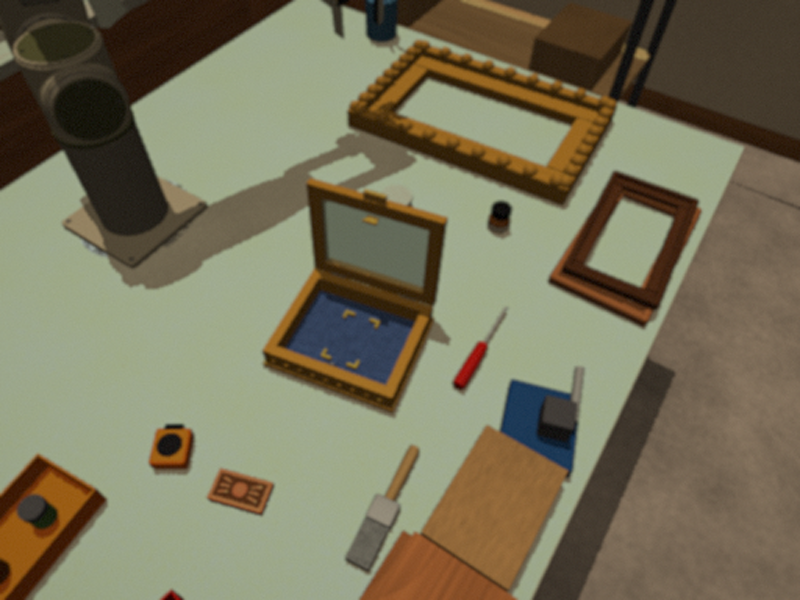

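View pics/bc.png

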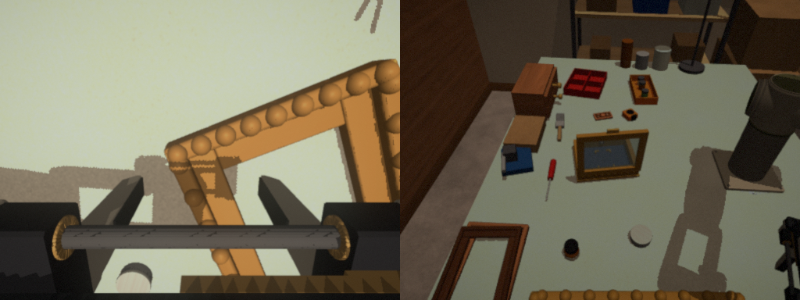

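The scene view shows the plaque near (240,491) of the 800x600 view, the case near (350,340) with its door about upright, and the tape at (171,447). I'll enlarge it next.

```bash
python3 - <<'E'
from h import *
im=cv2.imread('pics/s1_raw.png')
a=cv2.resize(im[165:270,165:285],None,fx=4,fy=4,interpolation=cv2.INTER_CUBIC)
b=cv2.resize(im[265:335,90:185],None,fx=3,fy=3,interpolation=cv2.INTER_CUBIC)
o=np.zeros((420,480+285,3),np.uint8);o[:,:480]=a;o[:210,480:]=b
cv2.imwrite('pics/c1.png',o)
m=camera_model('scene')
for p in [(217,471),(273,486),(262,513),(208,496)]:print(ray(p[0]*.64,p[1]*.64,m,.012))
E
```

```text
[ 0.54435039 -0.32594228  0.012     ]
[ 0.6324725  -0.29622221  0.012     ]
[ 0.64544829 -0.33707548  0.012     ]
[ 0.5602779  -0.36264849  0.012     ]
```

View pics/c1.png

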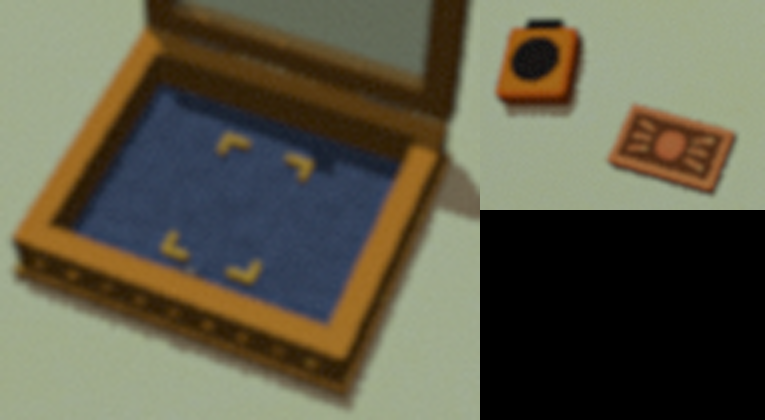

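```bash
python3 - <<'E'
from h import *
m=camera_model('scene')
f=lambda L,o,z,s,x0:np.array([ray((u-x0)/s+o[0]-.5+.5/s,v/s+o[1]-.5+.5/s,m,z) for u,v in L])
def show(n,P):
    print(n,P[:,:2].round(4).tolist(),'c',P.mean(0)[:2].round(4),[round(float(np.linalg.norm(P[i]-P[i-1])),4) for i in range(len(P))])
    d=[P[i]-P[i-1] for i in range(len(P))];print([round(float(np.degrees(np.arctan2(x[1],x[0]))),1) for x in d])
show('plaque',f([(633,106),(736,130),(713,186),(611,160)],(90,265),.012,3,480))
show('stops',f([(222,134),(313,157),(256,280),(164,250)],(165,165),.019,4,0))
show('case',f([(437,148),(345,358),(18,238)],(165,165),.05,4,0))
s=read_state();print(s['q'])
E
```

```text
plaque [[0.5455, -0.3208], [0.6282, -0.2901], [0.6422, -0.3346], [0.5616, -0.3634]] c [ 0.5944 -0.3272] [0.0455, 0.0883, 0.0467, 0.0856]
[110.8, 20.4, -72.5, -160.4]
stops [[0.5281, 0.0331], [0.5946, 0.0527], [0.6198, -0.0538], [0.5533, -0.0692]] c [ 0.574  -0.0093] [0.1054, 0.0693, 0.1095, 0.0682]
[103.8, 16.4, -76.7, -166.9]
case [[0.6749, 0.0888], [0.7116, -0.0841], [0.4807, -0.1296]] c [ 0.6224 -0.0417] [0.2923, 0.1768, 0.2353]
[48.4, -78.0, -168.9]
[ 1.15958555e+00  1.30999627e-01  1.48900757e+00 -1.21592092e-05
  1.52296953e+00 -8.53982516e-02]
```

The case's centre is about (0.574,-0.009) with a yaw of about 12°. The plaque is at (0.594,-0.327) with its long axis at about 19.5°. I'll write a small planner that turns waypoints into rows.

```bash
cat > plan.py <<'E'
import sys,json,numpy as np
from scipy.spatial.transform import Rotation as Ro
from plant import read_state
def plan(wps,start=None):
    """wps: (x,y,z,az_deg,n); prints rows in tool axes for a tool pointing down"""
    s=read_state();p=s['tool_pos'].copy() if start is None else np.array(start[:3])
    y=Ro.from_rotvec(s['orientation']).as_matrix()[:,1]
    az=np.arctan2(y[1],y[0]) if start is None else np.radians(start[3])
    rows=[]
    for x_,y_,z_,a,n in wps:
        a=np.radians(a)
        for k in range(n,0,-1):
            d=(np.array([x_,y_,z_])-p)/k;da=(a-az)/k
            X=np.array([-np.sin(az),np.cos(az),0]);Y=np.array([np.cos(az),np.sin(az),0])
            r=[round(float(v),4) for v in (d@X,d@Y,-d[2],-da)]
            p=p+r[0]*X+r[1]*Y-np.array([0,0,r[2]]);az-=r[3];rows.append(r)
    for i in range(0,len(rows),8):
        print(json.dumps([dict(zip(('dx','dy','dz','yaw'),r)) for r in rows[i:i+8]]))
    print('end',p.round(4),np.degrees(az).round(2))
E
python3 -c "
from plan import *
plan([(.28,.42,.36,50,4),(.38,.12,.36,8,6),(.46,-.2,.34,-40,6),(.594,-.327,.16,-70.5,6)])"
```

```text
[{"dx": -0.0327, "dy": -0.028, "dz": -0.0355, "yaw": 0.0931}, {"dx": -0.0352, "dy": -0.0249, "dz": -0.0356, "yaw": 0.0931}, {"dx": -0.0373, "dy": -0.0215, "dz": -0.0355, "yaw": 0.0931}, {"dx": -0.0392, "dy": -0.0178, "dz": -0.0356, "yaw": 0.093}, {"dx": -0.0449, "dy": -0.0276, "dz": 0.0, "yaw": 0.1222}, {"dx": -0.0479, "dy": -0.0219, "dz": 0.0, "yaw": 0.1222}, {"dx": -0.0503, "dy": -0.0159, "dz": 0.0, "yaw": 0.1222}, {"dx": -0.0518, "dy": -0.0097, "dz": 0.0, "yaw": 0.1222}]
[{"dx": -0.0526, "dy": -0.0033, "dz": 0.0, "yaw": 0.1221}, {"dx": -0.0526, "dy": 0.0032, "dz": 0.0, "yaw": 0.1222}, {"dx": -0.0547, "dy": 0.0058, "dz": 0.0033, "yaw": 0.1396}, {"dx": -0.0533, "dy": 0.0133, "dz": 0.0033, "yaw": 0.1396}, {"dx": -0.051, "dy": 0.0206, "dz": 0.0034, "yaw": 0.1396}, {"dx": -0.0476, "dy": 0.0275, "dz": 0.0033, "yaw": 0.1396}, {"dx": -0.0433, "dy": 0.0339, "dz": 0.0034, "yaw": 0.1397}, {"dx": -0.0381, "dy": 0.0396, "dz": 0.0033, "yaw": 0.1396}]
[{"dx": -0.0019, "dy": 0.0307, "dz": 0.03, "yaw": 0.0887}, {"dx": 0.0009, "dy": 0.0308, "dz": 0.03, "yaw": 0.0887}, {"dx": 0.0036, "dy": 0.0306, "dz": 0.03, "yaw": 0.0887}, {"dx": 0.0063, "dy": 0.0301, "dz": 0.03, "yaw": 0.0887}, {"dx": 0.0089, "dy": 0.0294, "dz": 0.03, "yaw": 0.0888}, {"dx": 0.0115, "dy": 0.0286, "dz": 0.03, "yaw": 0.0887}]
end [ 0.594 -0.327  0.16 ] -70.5
```

Emit:
carry_out(moves=[{"dx": -0.033,"dy": -0.028,"dz": -0.036,"yaw": 0.093,"jaw": 0.09},{"dx": -0.035,"dy": -0.025,"dz": -0.036,"yaw": 0.093},{"dx": -0.037,"dy": -0.021,"dz": -0.036,"yaw": 0.093},{"dx": -0.039,"dy": -0.018,"dz": -0.036,"yaw": 0.093},{"dx": -0.045,"dy": -0.028,"dz": 0.0,"yaw": 0.122},{"dx": -0.048,"dy": -0.022,"dz": 0.0,"yaw": 0.122},{"dx": -0.05,"dy": -0.016,"dz": 0.0,"yaw": 0.122},{"dx": -0.052,"dy": -0.01,"dz": 0.0,"yaw": 0.122}])

```text
invalid input at $.moves[1]: expected keys jaw, dx, dy, dz, yaw
```

Emit:
carry_out(moves=[{"dx": -0.053,"dy": -0.003,"dz": 0.0,"yaw": 0.122},{"dx": -0.053,"dy": 0.003,"dz": 0.0,"yaw": 0.122},{"dx": -0.055,"dy": 0.006,"dz": 0.003,"yaw": 0.14},{"dx": -0.053,"dy": 0.013,"dz": 0.003,"yaw": 0.14},{"dx": -0.051,"dy": 0.021,"dz": 0.003,"yaw": 0.14},{"dx": -0.048,"dy": 0.028,"dz": 0.003,"yaw": 0.14},{"dx": -0.043,"dy": 0.034,"dz": 0.003,"yaw": 0.14},{"dx": -0.038,"dy": 0.04,"dz": 0.003,"yaw": 0.14}])

```text
invalid input at $.moves[0]: expected keys jaw, dx, dy, dz, yaw
```

All five keys are needed in every row.

Emit:
carry_out(moves=[{"jaw": 0.09,"dx": -0.033,"dy": -0.028,"dz": -0.036,"yaw": 0.093},{"jaw": 0.09,"dx": -0.035,"dy": -0.025,"dz": -0.036,"yaw": 0.093},{"jaw": 0.09,"dx": -0.037,"dy": -0.021,"dz": -0.036,"yaw": 0.093},{"jaw": 0.09,"dx": -0.039,"dy": -0.018,"dz": -0.036,"yaw": 0.093},{"jaw": 0.09,"dx": -0.045,"dy": -0.028,"dz": 0.0,"yaw": 0.122},{"jaw": 0.09,"dx": -0.048,"dy": -0.022,"dz": 0.0,"yaw": 0.122},{"jaw": 0.09,"dx": -0.05,"dy": -0.016,"dz": 0.0,"yaw": 0.122},{"jaw": 0.09,"dx": -0.052,"dy": -0.01,"dz": 0.0,"yaw": 0.122}])

```text
t: 1.15
tool_pos: [0.3462, 0.2186, 0.3625]
orientation: [1.76, 2.602, -0.0]
force: [-0.1, -0.0, -0.0]
opening: 0.0903
gripper_force: 0.0
```

Emit:
carry_out(moves=[{"jaw": 0.09,"dx": -0.053,"dy": -0.003,"dz": 0.0,"yaw": 0.122},{"jaw": 0.09,"dx": -0.053,"dy": 0.003,"dz": 0.0,"yaw": 0.122},{"jaw": 0.09,"dx": -0.055,"dy": 0.006,"dz": 0.003,"yaw": 0.14},{"jaw": 0.09,"dx": -0.053,"dy": 0.013,"dz": 0.003,"yaw": 0.14},{"jaw": 0.09,"dx": -0.051,"dy": 0.021,"dz": 0.003,"yaw": 0.14},{"jaw": 0.09,"dx": -0.048,"dy": 0.028,"dz": 0.003,"yaw": 0.14},{"jaw": 0.09,"dx": -0.043,"dy": 0.034,"dz": 0.003,"yaw": 0.14},{"jaw": 0.09,"dx": -0.038,"dy": 0.04,"dz": 0.003,"yaw": 0.14}])

```text
t: 2.15
tool_pos: [0.4614, -0.2027, 0.3443]
orientation: [-2.851, -1.319, -0.0]
force: [0.9, 1.3, -0.6]
opening: 0.09
gripper_force: 0.0
```

Emit:
carry_out(moves=[{"jaw": 0.09,"dx": -0.002,"dy": 0.031,"dz": 0.03,"yaw": 0.089},{"jaw": 0.09,"dx": 0.001,"dy": 0.031,"dz": 0.03,"yaw": 0.089},{"jaw": 0.09,"dx": 0.004,"dy": 0.031,"dz": 0.03,"yaw": 0.089},{"jaw": 0.09,"dx": 0.006,"dy": 0.03,"dz": 0.03,"yaw": 0.089},{"jaw": 0.09,"dx": 0.009,"dy": 0.029,"dz": 0.03,"yaw": 0.089},{"jaw": 0.09,"dx": 0.011,"dy": 0.028,"dz": 0.03,"yaw": 0.089},{"jaw": 0.09,"dx": 0,"dy": 0,"dz": 0,"yaw": 0}])

```text
t: 3.02
tool_pos: [0.5934, -0.3275, 0.1589]
orientation: [-3.092, -0.525, 0.01]
force: [-0.9, 0.1, -0.4]
opening: 0.0899
gripper_force: 0.0
```

```bash
python3 - <<'E'
from h import *
s=read_state();print(s['t'],s['tool_pos'],s['orientation'],s['q'])
a,m=snap('wrist','w2');cv2.imwrite('pics/w2.png',a[:,:,::-1])
print(proj([[.594,-.327,.012],s['tool_pos']],m))
E
```

```text
3.025 [ 0.59335083 -0.32749007  0.15894156] [-3.09186562 -0.52494537  0.00954294] [-5.79870532e-01  3.77998221e-01  1.30791534e+00 -1.33872753e-04
  1.46385799e+00  6.54582672e-01]
[[256.74263085 179.19471269]
 [255.31172421 237.28395845]]
```

View pics/w2.png

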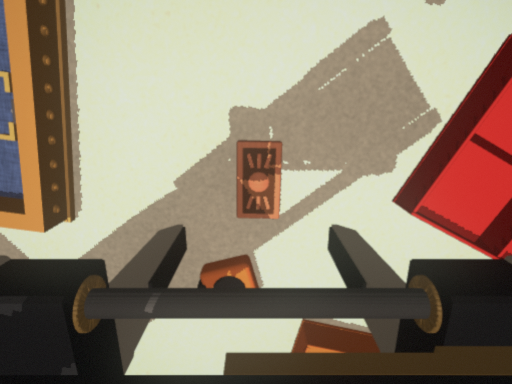

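The wrist view shows the plaque with top corners (237,141), (281,141), (280,218) and (237,218), centred and squared to the fingers. The tape is clear behind it at (229,275).

```bash
python3 - <<'E'
from h import *
m=camera_model('wrist')
P=np.array([ray(u,v,m,.012) for u,v in [(237,141),(281.5,141),(280.5,218),(237,218)]]);c=P.mean(0)
print(P,c,np.degrees(np.arctan2(*(P[0]-P[3])[1::-1])),np.degrees(np.arctan2(*(P[1]-P[2])[1::-1])))
from plan import *
plan([(c[0],c[1],.05,-70.5,4),(c[0],c[1],.003,-70.5,4)])
E
```

```text
[[ 0.62753259 -0.29281722  0.012     ]
 [ 0.64367702 -0.33851066  0.012     ]
 [ 0.55924126 -0.3693835   0.012     ]
 [ 0.54208908 -0.32106131  0.012     ]] [ 0.59313499 -0.33044318  0.012     ] 18.291749295191227 20.084284481812972
[{"dx": -0.0004, "dy": 0.0007, "dz": 0.0279, "yaw": -0.0005}, {"dx": -0.0005, "dy": 0.0006, "dz": 0.028, "yaw": -0.0006}, {"dx": -0.0004, "dy": 0.0007, "dz": 0.0279, "yaw": -0.0005}, {"dx": -0.0005, "dy": 0.0006, "dz": 0.028, "yaw": -0.0006}, {"dx": 0.0, "dy": 0.0, "dz": 0.0117, "yaw": 0.0}, {"dx": 0.0, "dy": 0.0, "dz": 0.0118, "yaw": 0.0}, {"dx": 0.0, "dy": 0.0, "dz": 0.0117, "yaw": 0.0}, {"dx": 0.0, "dy": 0.0, "dz": 0.0118, "yaw": 0.0}]
end [ 0.5931 -0.3304  0.003 ] -70.5
```

Emit:
carry_out(moves=[{"jaw": 0.09,"dx": -0.0005,"dy": 0.0007,"dz": 0.028,"yaw": 0},{"jaw": 0.09,"dx": -0.0005,"dy": 0.0007,"dz": 0.028,"yaw": 0},{"jaw": 0.09,"dx": -0.0005,"dy": 0.0006,"dz": 0.028,"yaw": 0},{"jaw": 0.09,"dx": -0.0005,"dy": 0.0006,"dz": 0.028,"yaw": 0},{"jaw": 0.09,"dx": 0,"dy": 0,"dz": 0.02,"yaw": 0},{"jaw": 0.09,"dx": 0,"dy": 0,"dz": 0.014,"yaw": 0},{"jaw": 0.09,"dx": 0,"dy": 0,"dz": 0.01,"yaw": 0},{"jaw": 0.09,"dx": 0,"dy": 0,"dz": 0,"yaw": 0}])

```text
t: 4.08
tool_pos: [0.5937, -0.3307, 0.0082]
orientation: [-3.096, -0.528, 0.001]
force: [0.1, 0.0, -0.4]
opening: 0.09
gripper_force: 0.0
```

Emit:
carry_out(moves=[{"jaw": 0.03,"dx": 0,"dy": 0,"dz": 0.002,"yaw": 0},{"jaw": 0.03,"dx": 0,"dy": 0,"dz": 0,"yaw": 0},{"jaw": 0.03,"dx": 0,"dy": 0,"dz": 0,"yaw": 0},{"jaw": 0.03,"dx": 0,"dy": 0,"dz": 0,"yaw": 0},{"jaw": 0.03,"dx": 0,"dy": 0,"dz": 0,"yaw": 0},{"jaw": 0.03,"dx": 0,"dy": 0,"dz": 0,"yaw": 0}], grip_force=25)

```text
t: 4.82
tool_pos: [0.594, -0.3308, 0.0068]
orientation: [-3.097, -0.528, -0.0]
force: [-1.0, 2.3, 3.5]
opening: 0.0498
gripper_force: 25.0
```

Emit:
carry_out(moves=[{"jaw": 0.06,"dx": 0,"dy": 0,"dz": 0,"yaw": 0},{"jaw": 0.06,"dx": 0,"dy": 0,"dz": 0,"yaw": 0},{"jaw": 0.06,"dx": 0,"dy": 0,"dz": 0.002,"yaw": 0},{"jaw": 0.06,"dx": 0,"dy": 0,"dz": 0.002,"yaw": 0},{"jaw": 0.06,"dx": 0,"dy": 0,"dz": 0,"yaw": 0}])

```text
t: 5.45
tool_pos: [0.5937, -0.3308, 0.0022]
orientation: [-3.096, -0.528, 0.001]
force: [-0.1, 0.5, -0.4]
opening: 0.0599
gripper_force: 0.0
```

Now the tip is at 2.2 mm with no contact. I'll grip here and lift.

Emit:
carry_out(moves=[{"jaw": 0.03,"dx": 0,"dy": 0,"dz": 0,"yaw": 0},{"jaw": 0.03,"dx": 0,"dy": 0,"dz": 0,"yaw": 0},{"jaw": 0.03,"dx": 0,"dy": 0,"dz": 0,"yaw": 0},{"jaw": 0.03,"dx": 0,"dy": 0,"dz": -0.01,"yaw": 0},{"jaw": 0.03,"dx": 0,"dy": 0,"dz": -0.02,"yaw": 0},{"jaw": 0.03,"dx": 0,"dy": 0,"dz": -0.03,"yaw": 0},{"jaw": 0.03,"dx": 0,"dy": 0,"dz": -0.04,"yaw": 0},{"jaw": 0.03,"dx": 0,"dy": 0,"dz": -0.04,"yaw": 0}], grip_force=30)

```text
t: 6.45
tool_pos: [0.5942, -0.331, 0.1456]
orientation: [3.096, 0.528, 0.002]
force: [0.7, -0.3, -2.6]
opening: 0.0498
gripper_force: 30.0
```

```bash
python3 -c "
from plan import *
plan([(.60,-.14,.15,-15,7),(.574,-.0093,.15,12.2,5)])"
```

```text
[{"dx": 0.0098, "dy": -0.0255, "dz": -0.0006, "yaw": -0.1387}, {"dx": 0.0133, "dy": -0.0239, "dz": -0.0006, "yaw": -0.1388}, {"dx": 0.0164, "dy": -0.0218, "dz": -0.0006, "yaw": -0.1387}, {"dx": 0.0193, "dy": -0.0193, "dz": -0.0006, "yaw": -0.1388}, {"dx": 0.0218, "dy": -0.0165, "dz": -0.0007, "yaw": -0.1387}, {"dx": 0.0238, "dy": -0.0133, "dz": -0.0006, "yaw": -0.1388}, {"dx": 0.0254, "dy": -0.0098, "dz": -0.0007, "yaw": -0.1387}, {"dx": 0.0239, "dy": -0.0118, "dz": 0.0, "yaw": -0.095}]
[{"dx": 0.0249, "dy": -0.0095, "dz": 0.0, "yaw": -0.0949}, {"dx": 0.0257, "dy": -0.0071, "dz": 0.0, "yaw": -0.095}, {"dx": 0.0263, "dy": -0.0046, "dz": 0.0, "yaw": -0.0949}, {"dx": 0.0266, "dy": -0.002, "dz": 0.0, "yaw": -0.095}]
end [ 0.574  -0.0093  0.15  ] 12.2
```

Emit:
carry_out(moves=[{"jaw": 0.03,"dx": 0.01,"dy": -0.0255,"dz": 0,"yaw": -0.139},{"jaw": 0.03,"dx": 0.013,"dy": -0.024,"dz": 0,"yaw": -0.139},{"jaw": 0.03,"dx": 0.0165,"dy": -0.022,"dz": 0,"yaw": -0.139},{"jaw": 0.03,"dx": 0.0195,"dy": -0.0195,"dz": 0,"yaw": -0.139},{"jaw": 0.03,"dx": 0.022,"dy": -0.0165,"dz": 0,"yaw": -0.139},{"jaw": 0.03,"dx": 0.024,"dy": -0.0135,"dz": 0,"yaw": -0.139},{"jaw": 0.03,"dx": 0.0255,"dy": -0.01,"dz": 0,"yaw": -0.139},{"jaw": 0.03,"dx": 0.002,"dy": -0.012,"dz": 0,"yaw": -0.188}])

```text
t: 7.45
tool_pos: [0.5891, -0.132, 0.1445]
orientation: [2.291, 2.147, 0.002]
force: [-0.2, -0.0, -3.5]
opening: 0.0498
gripper_force: 30.0
```

Emit:
carry_out(moves=[{"jaw": 0.03,"dx": 0,"dy": 0,"dz": 0,"yaw": -0.188},{"jaw": 0.03,"dx": 0,"dy": 0,"dz": 0,"yaw": -0.1},{"jaw": 0.03,"dx": 0,"dy": 0,"dz": 0,"yaw": 0}])

```text
t: 7.82
tool_pos: [0.5888, -0.1339, 0.1443]
orientation: [1.97, 2.445, 0.001]
force: [-0.9, 0.4, -2.7]
opening: 0.0494
gripper_force: 30.0
```

```bash
python3 - <<'E'
from h import *
from scipy.spatial.transform import Rotation as Ro
s=read_state();R=Ro.from_rotvec(s['orientation']).as_matrix();print(s['t'],s['tool_pos'],np.degrees(np.arctan2(R[1,1],R[0,1])),s['force'])
a,m=snap('wrist','w3')
V=np.array(m['view']);print('cam in tool',R.T@(-V[:3,:3].T@V[:3,3]-s['tool_pos']))
cv2.imwrite('pics/w3.png',cv2.resize(a,(800,600),interpolation=cv2.INTER_CUBIC)[:,:,::-1])
E
```

```text
7.825 [ 0.58882883 -0.13389617  0.14432607] 12.284497767738488 [-0.89165961  0.44260183 -2.70630951]
cam in tool [ 0.0781201  -0.00042876 -0.165848  ]
```

View pics/w3.png

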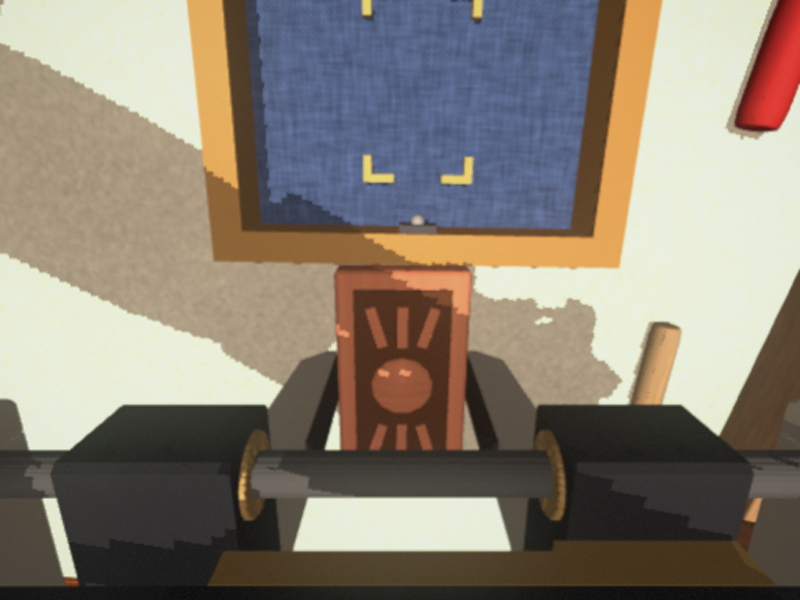

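```bash
python3 - <<'E'
from h import *
m=camera_model('wrist');k=.64
P=lambda L,z:np.array([ray(u*k,v*k,m,z) for u,v in L])
az=lambda d:np.degrees(np.arctan2(d[1],d[0]))
e=P([(215,261),(619,267)],.05);print('front edge',e[:,:2],e.mean(0),az(e[1]-e[0]),np.linalg.norm(e[1]-e[0]))
s=P([(363,182),(473,185)],.019);print('stops',s[:,:2],s.mean(0),az(s[1]-s[0]))
s2=P([(362,10),(482,10)],.019);print('far sides',s2[:,:2],s2.mean(0),np.linalg.norm(s2[1]-s2[0]))
q=P([(340,267),(471,267)],.1443-.002+.012);print('plaque front',q[:,:2],q.mean(0),az(q[1]-q[0]))
ms=camera_model('scene');c=np.array([.574,-.009,0]);a=np.radians(12.2);R=np.array([[np.cos(a),-np.sin(a),0],[np.sin(a),np.cos(a),0],[0,0,1]])
for th in (1.3,1.4,1.5,1.57,1.65,1.75):
    for t in(0,.016):
        L=[c+R@np.array([x,.1-.2*np.cos(th)+t*np.sin(th),.05+.2*np.sin(th)+t*np.cos(th)]) for x in(-.12,.12)]
        print(th,t,(proj(L,ms)/k).round(0).tolist())
E
```

```text
front edge [[ 0.47631757 -0.13227327]
 [ 0.71015976 -0.08538076]] [ 0.59323867 -0.10882702  0.05      ] 11.339161264839573 0.2384975404583021
stops [[ 0.55069349 -0.07107654]
 [ 0.61863185 -0.0582173 ]] [ 0.58466267 -0.06464692  0.019     ] 10.718034800420371
far sides [[0.53240807 0.02145209]
 [0.59893175 0.03592327]] [0.56566991 0.02868768 0.019     ] 0.06807947521628475
plaque front [[ 0.5579451  -0.09510504]
 [ 0.6032813  -0.08529867]] [ 0.5806132  -0.09020185  0.1543    ] 12.205247657596683
1.3 0 [[287.0, 212.0], [430.0, 254.0]]
1.3 0.016 [[291.0, 204.0], [433.0, 245.0]]
1.4 0 [[292.0, 202.0], [434.0, 243.0]]
1.4 0.016 [[296.0, 195.0], [438.0, 235.0]]
1.5 0 [[297.0, 193.0], [438.0, 233.0]]
1.5 0.016 [[301.0, 186.0], [442.0, 225.0]]
1.57 0 [[301.0, 187.0], [441.0, 227.0]]
1.57 0.016 [[305.0, 181.0], [445.0, 220.0]]
1.65 0 [[305.0, 181.0], [444.0, 220.0]]
1.65 0.016 [[310.0, 176.0], [448.0, 214.0]]
1.75 0 [[311.0, 175.0], [448.0, 213.0]]
1.75 0.016 [[315.0, 171.0], [451.0, 208.0]]
```

```bash
python3 - <<'E'
import cv2
a=cv2.imread('pics/s1_raw.png')[105:200,185:295];b=cv2.imread('pics/d1_raw.png')[145:240,205:325]
cv2.imwrite('pics/c2.png',cv2.hconcat([cv2.resize(a,(440,380),interpolation=2),cv2.resize(b,(360,285),interpolation=2).__class__(0) if 0 else cv2.copyMakeBorder(cv2.resize(b,(360,285),interpolation=2),0,95,0,0,cv2.BORDER_CONSTANT)]))
E
```

```text
(no output)
```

View pics/c2.png

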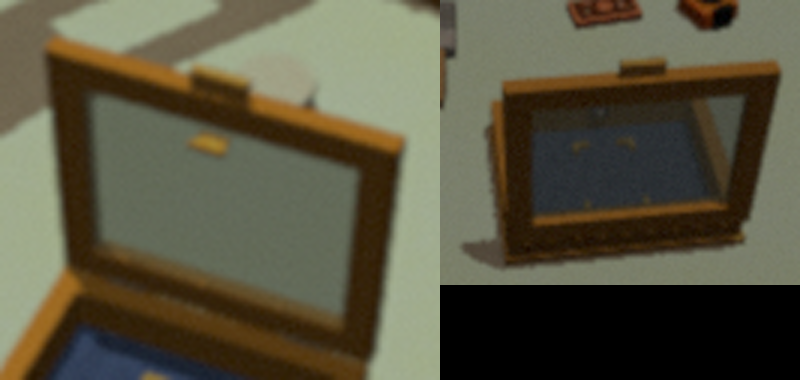

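The wrist view shows the plaque gripped square and the near stops at (363,182) and (473,185). The door stands at about 1.62 rad. I take the bed centre as (0.5735,-0.0108) and the yaw as 11.5°.

```bash
python3 -c "
from plan import *
plan([(.5735,-.0108,.1443,11.5,6),(.5735,-.0108,.035,11.5,6)])"
```

```text
[{"dx": 0.0206, "dy": 0.0018, "dz": -0.0, "yaw": 0.002}, {"dx": 0.0206, "dy": 0.0018, "dz": -0.0001, "yaw": 0.002}, {"dx": 0.0206, "dy": 0.0018, "dz": -0.0, "yaw": 0.002}, {"dx": 0.0206, "dy": 0.0017, "dz": -0.0001, "yaw": 0.002}, {"dx": 0.0206, "dy": 0.0017, "dz": -0.0, "yaw": 0.002}, {"dx": 0.0206, "dy": 0.0016, "dz": -0.0001, "yaw": 0.002}, {"dx": 0.0, "dy": 0.0, "dz": 0.0182, "yaw": -0.0}, {"dx": 0.0, "dy": 0.0, "dz": 0.0182, "yaw": -0.0}]
[{"dx": 0.0, "dy": 0.0, "dz": 0.0182, "yaw": -0.0}, {"dx": 0.0, "dy": 0.0, "dz": 0.0182, "yaw": -0.0}, {"dx": 0.0, "dy": 0.0, "dz": 0.0183, "yaw": -0.0}, {"dx": 0.0, "dy": 0.0, "dz": 0.0182, "yaw": -0.0}]
end [ 0.5735 -0.0108  0.035 ] 11.5
```

Emit:
carry_out(moves=[{"jaw": 0.03,"dx": 0.0206,"dy": 0.0018,"dz": 0,"yaw": 0.002},{"jaw": 0.03,"dx": 0.0206,"dy": 0.0018,"dz": 0,"yaw": 0.002},{"jaw": 0.03,"dx": 0.0206,"dy": 0.0018,"dz": 0,"yaw": 0.002},{"jaw": 0.03,"dx": 0.0206,"dy": 0.0017,"dz": 0,"yaw": 0.002},{"jaw": 0.03,"dx": 0.0206,"dy": 0.0017,"dz": 0,"yaw": 0.002},{"jaw": 0.03,"dx": 0.0206,"dy": 0.0016,"dz": 0,"yaw": 0.002},{"jaw": 0.03,"dx": 0,"dy": 0,"dz": 0.02,"yaw": 0},{"jaw": 0.03,"dx": 0,"dy": 0,"dz": 0.02,"yaw": 0}])

```text
t: 8.88
tool_pos: [0.5725, -0.0108, 0.101]
orientation: [-1.984, -2.435, 0.001]
force: [0.1, -0.5, -2.6]
opening: 0.0499
gripper_force: 30.0
```

Emit:
carry_out(moves=[{"jaw": 0.03,"dx": 0,"dy": 0,"dz": 0.02,"yaw": 0},{"jaw": 0.03,"dx": 0,"dy": 0,"dz": 0.02,"yaw": 0},{"jaw": 0.03,"dx": 0,"dy": 0,"dz": 0.015,"yaw": 0},{"jaw": 0.03,"dx": 0,"dy": 0,"dz": 0.01,"yaw": 0},{"jaw": 0.03,"dx": 0,"dy": 0,"dz": 0,"yaw": 0},{"jaw": 0.03,"dx": 0,"dy": 0,"dz": 0,"yaw": 0}])

```text
t: 9.62
tool_pos: [0.5734, -0.0108, 0.0384]
orientation: [1.984, 2.434, 0.001]
force: [0.3, -0.3, -1.9]
opening: 0.0498
gripper_force: 30.0
```

```bash
python3 - <<'E'
from h import *
a,m=snap('scene','s4');s=read_state();print(s['tool_pos'],s['orientation'],s['force'])
w,_=snap('wrist','w4')
o=np.hstack([cv2.resize(a[155:275,165:285],(400,400),interpolation=2),cv2.resize(w,(400,300)).repeat(1,0) if 0 else cv2.copyMakeBorder(cv2.resize(w,(400,300)),0,100,0,0,0)])
cv2.imwrite('pics/c4.png',o[:,:,::-1])
E
```

```text
[ 0.57357188 -0.01083541  0.03860878] [1.98404185e+00 2.43402720e+00 1.42084634e-03] [ 0.77979358 -0.0597462  -2.48986527]
```

View pics/c4.png

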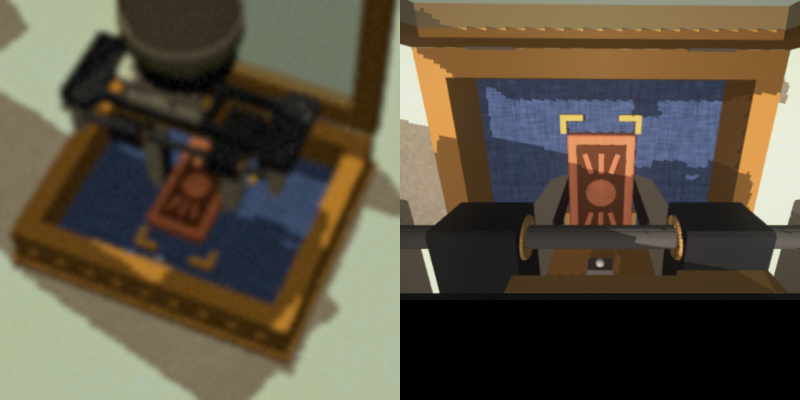

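The wrist view (right half) shows the plaque at x 568 to 635, centred between the far stops at x 560 to 641. I'll check the offset in numbers.

```bash
python3 - <<'E'
from h import *
m=camera_model('wrist')
k=1.28
P=lambda L,z:np.array([ray((u-400)*k,v*k,m,z) for u,v in L])
a=np.radians(11.5);X=np.array([np.cos(a),np.sin(a)]);Y=np.array([-X[1],X[0]]);c=read_state()['tool_pos'][:2]
for n,L,z in(('stops',[(560,117),(642,117)],.019),('plaque',[(568,136),(635.5,136)],.0484)):
    print(n,[((p[:2]-c)@X*1e3,(p[:2]-c)@Y*1e3) for p in P(L,z)])
E
```

```text
stops [(np.float64(-33.87398957693047), np.float64(51.78513902374035)), (np.float64(33.92129283090634), np.float64(51.97849829108364))]
plaque [(np.float64(-23.599913601825698), np.float64(42.46167777816503)), (np.float64(24.522129228589865), np.float64(42.58716957818558))]
```

Centred to within about 1 mm. I'll lower it gently.

Emit:
carry_out(moves=[{"jaw": 0.03,"dx": 0,"dy": 0,"dz": 0.008,"yaw": 0},{"jaw": 0.03,"dx": 0,"dy": 0,"dz": 0.006,"yaw": 0},{"jaw": 0.03,"dx": 0,"dy": 0,"dz": 0.004,"yaw": 0},{"jaw": 0.03,"dx": 0,"dy": 0,"dz": 0.002,"yaw": 0},{"jaw": 0.03,"dx": 0,"dy": 0,"dz": 0.001,"yaw": 0},{"jaw": 0.03,"dx": 0,"dy": 0,"dz": 0,"yaw": 0},{"jaw": 0.03,"dx": 0,"dy": 0,"dz": 0,"yaw": 0}])

```text
t: 10.6
tool_pos: [0.5729, -0.0108, 0.0168]
orientation: [1.985, 2.435, 0.0]
force: [0.2, 1.5, -1.9]
opening: 0.0496
gripper_force: 30.0
```

Emit:
carry_out(moves=[{"jaw": 0.03,"dx": 0,"dy": 0,"dz": 0.0015,"yaw": 0},{"jaw": 0.03,"dx": 0,"dy": 0,"dz": 0.0,"yaw": 0},{"jaw": 0.03,"dx": 0,"dy": 0,"dz": 0.001,"yaw": 0},{"jaw": 0.03,"dx": 0,"dy": 0,"dz": 0,"yaw": 0},{"jaw": 0.03,"dx": 0,"dy": 0,"dz": 0,"yaw": 0}])

```text
t: 11.22
tool_pos: [0.5729, -0.0108, 0.0146]
orientation: [1.985, 2.435, 0.0]
force: [-3.5, 0.7, 5.2]
opening: 0.0495
gripper_force: 30.0
```

Contact made, with 5 N upward. I'll release and retreat up, away from the door.

Emit:
carry_out(moves=[{"jaw": 0.054,"dx": 0,"dy": 0,"dz": 0,"yaw": 0},{"jaw": 0.062,"dx": 0,"dy": 0,"dz": 0,"yaw": 0},{"jaw": 0.065,"dx": 0,"dy": 0,"dz": 0,"yaw": 0},{"jaw": 0.065,"dx": 0,"dy": 0,"dz": -0.01,"yaw": 0},{"jaw": 0.065,"dx": 0,"dy": 0,"dz": -0.03,"yaw": 0},{"jaw": 0.065,"dx": 0,"dy": 0,"dz": -0.05,"yaw": 0},{"jaw": 0.065,"dx": -0.02,"dy": 0,"dz": -0.05,"yaw": 0},{"jaw": 0.065,"dx": -0.04,"dy": 0,"dz": 0,"yaw": 0}])

```text
t: 12.22
tool_pos: [0.5886, -0.0696, 0.1613]
orientation: [1.976, 2.43, 0.008]
force: [0.2, -0.4, -0.6]
opening: 0.0652
gripper_force: 0.0
```

```bash
python3 - <<'E'
from h import *
w,m=snap('wrist','w5');s=read_state();print(s['tool_pos'],s['orientation'],s['q'],s['force'])
cv2.imwrite('pics/w5.png',cv2.resize(w,(800,600),interpolation=2)[:,:,::-1])
E
```

```text
[ 0.58778508 -0.07487207  0.15864778] [1.98036132e+00 2.42808501e+00 2.25076549e-03] [-0.21161227  0.1371705   1.59113238 -0.00254001  1.40523323 -0.41363053] [-2.01946874 -3.29571438 -0.45700235]
```

View pics/w5.png

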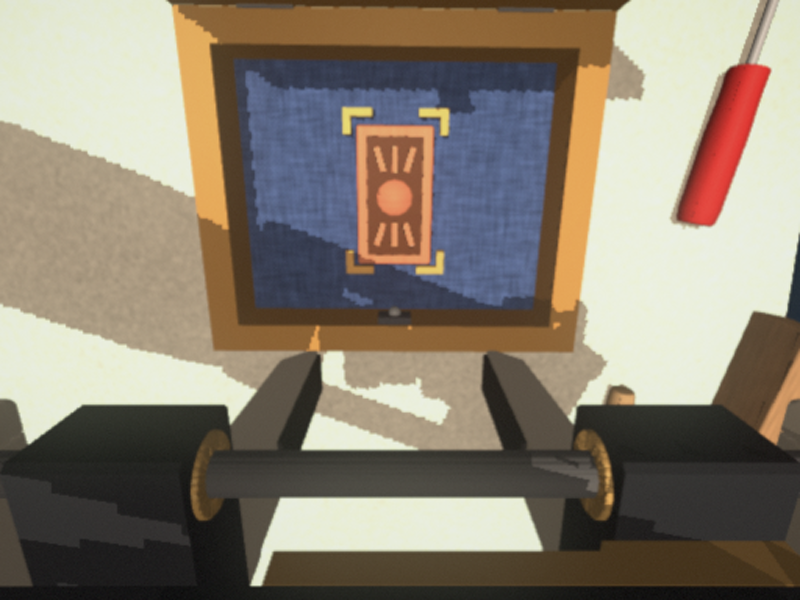

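The wrist view shows the plaque flat and face up, its edges (357..433, 125..264) inside all four stops. Next I'll go over the door with the fingers shut and push from behind.

```bash
cat > arc.py <<'E'
from plan import *
a=np.radians(11.5);X=np.array([np.cos(a),np.sin(a)]);Y=np.array([-X[1],X[0]]);C=np.array([.5735,-.0108])
W=lambda y,z,n,x=0.:(*(C+x*X+y*Y),z,11.5,n)
E
python3 -c "
from arc import *
plan([W(-.06,.31,4),W(.175,.31,6),W(.175,.235,3)])"
```

```text
[{"dx": 0.0014, "dy": -0.0003, "dz": -0.0378, "yaw": 0.0004}, {"dx": 0.0014, "dy": -0.0003, "dz": -0.0379, "yaw": 0.0004}, {"dx": 0.0014, "dy": -0.0003, "dz": -0.0378, "yaw": 0.0005}, {"dx": 0.0014, "dy": -0.0003, "dz": -0.0379, "yaw": 0.0004}, {"dx": 0.0392, "dy": -0.0, "dz": 0.0, "yaw": 0.0}, {"dx": 0.0392, "dy": -0.0, "dz": 0.0, "yaw": 0.0}, {"dx": 0.0392, "dy": -0.0, "dz": 0.0, "yaw": 0.0}, {"dx": 0.0391, "dy": -0.0, "dz": 0.0, "yaw": 0.0}]
[{"dx": 0.0392, "dy": -0.0, "dz": 0.0, "yaw": 0.0}, {"dx": 0.0391, "dy": -0.0, "dz": 0.0, "yaw": 0.0}, {"dx": 0.0, "dy": -0.0, "dz": 0.025, "yaw": 0.0}, {"dx": 0.0, "dy": -0.0, "dz": 0.025, "yaw": 0.0}, {"dx": 0.0, "dy": -0.0, "dz": 0.025, "yaw": 0.0}]
end [0.5386 0.1607 0.235 ] 11.5
```

Emit:
carry_out(moves=[{"jaw": 0,"dx": 0,"dy": 0,"dz": -0.04,"yaw": 0},{"jaw": 0,"dx": 0.0015,"dy": 0,"dz": -0.04,"yaw": 0},{"jaw": 0,"dx": 0.0015,"dy": 0,"dz": -0.04,"yaw": 0},{"jaw": 0,"dx": 0.0015,"dy": 0,"dz": -0.04,"yaw": 0},{"jaw": 0,"dx": 0,"dy": 0,"dz": 0,"yaw": 0},{"jaw": 0,"dx": 0.04,"dy": 0,"dz": 0,"yaw": 0},{"jaw": 0,"dx": 0.04,"dy": 0,"dz": 0,"yaw": 0},{"jaw": 0,"dx": 0.04,"dy": 0,"dz": 0,"yaw": 0}])

```text
t: 13.28
tool_pos: [0.5589, 0.0534, 0.313]
orientation: [-1.985, -2.433, 0.002]
force: [0.7, -0.6, -0.4]
opening: 0.0003
gripper_force: 0.0
```

Emit:
carry_out(moves=[{"jaw": 0,"dx": 0.04,"dy": 0,"dz": 0,"yaw": 0},{"jaw": 0,"dx": 0.04,"dy": 0,"dz": 0,"yaw": 0},{"jaw": 0,"dx": 0.04,"dy": 0,"dz": 0,"yaw": 0},{"jaw": 0,"dx": 0,"dy": 0,"dz": 0,"yaw": 0}])

```text
t: 13.78
tool_pos: [0.5343, 0.1722, 0.3131]
orientation: [-1.98, -2.437, 0.002]
force: [-0.0, -0.8, -0.0]
opening: 0.0005
gripper_force: 0.0
```

```bash
python3 -c "
from arc import *
s=read_state();d=s['tool_pos'][:2]-C;print(s['t'],d@X,d@Y,s['tool_pos'],s['force'],s['opening'])
plan([W(.175,.235,4),W(.148,.235,4)])"
```

```text
13.775 -0.0019068972407478184 0.18718480191416545 [0.53431274 0.17224684 0.3130567 ] [-0.0186374  -0.75506399 -0.0113183 ] 0.0005041801316201159
[{"dx": -0.003, "dy": 0.0005, "dz": 0.0195, "yaw": 0.0014}, {"dx": -0.0031, "dy": 0.0005, "dz": 0.0195, "yaw": 0.0014}, {"dx": -0.003, "dy": 0.0004, "dz": 0.0195, "yaw": 0.0015}, {"dx": -0.0031, "dy": 0.0005, "dz": 0.0196, "yaw": 0.0014}, {"dx": -0.0067, "dy": -0.0, "dz": -0.0, "yaw": 0.0}, {"dx": -0.0068, "dy": -0.0, "dz": -0.0, "yaw": 0.0}, {"dx": -0.0067, "dy": -0.0, "dz": -0.0, "yaw": 0.0}, {"dx": -0.0068, "dy": -0.0, "dz": -0.0, "yaw": 0.0}]
end [0.544  0.1342 0.235 ] 11.5
```

Emit:
carry_out(moves=[{"jaw": 0,"dx": -0.003,"dy": 0.0005,"dz": 0.02,"yaw": 0.0015},{"jaw": 0,"dx": -0.003,"dy": 0.0005,"dz": 0.02,"yaw": 0.0015},{"jaw": 0,"dx": -0.003,"dy": 0.0005,"dz": 0.02,"yaw": 0.0015},{"jaw": 0,"dx": -0.003,"dy": 0.0005,"dz": 0.018,"yaw": 0.001},{"jaw": 0,"dx": -0.007,"dy": 0,"dz": 0,"yaw": 0},{"jaw": 0,"dx": -0.007,"dy": 0,"dz": 0,"yaw": 0},{"jaw": 0,"dx": -0.007,"dy": 0,"dz": 0,"yaw": 0},{"jaw": 0,"dx": -0.006,"dy": 0,"dz": 0,"yaw": 0}])

```text
t: 14.78
tool_pos: [0.5458, 0.1316, 0.237]
orientation: [1.991, 2.429, 0.002]
force: [0.5, 0.7, 0.6]
opening: 0.0008
gripper_force: 0.0
```

```bash
cat >> arc.py <<'E'
def A(th,n,r=.185,o=.0075,pen=0.): return W(.1-r*np.cos(th)+(.016-pen)*np.sin(th)+o,.05+r*np.sin(th)+(.016-pen)*np.cos(th),n)
E
python3 -c "
from arc import *
plan([A(1.5,5)]+[A(t,1) for t in np.arange(1.45,.88,-.05)])"
```

```text
[{"dx": -0.0069, "dy": -0.0002, "dz": 0.0003, "yaw": -0.0007}, {"dx": -0.007, "dy": -0.0002, "dz": 0.0003, "yaw": -0.0007}, {"dx": -0.0069, "dy": -0.0002, "dz": 0.0002, "yaw": -0.0007}, {"dx": -0.007, "dy": -0.0003, "dz": 0.0003, "yaw": -0.0006}, {"dx": -0.0069, "dy": -0.0002, "dz": 0.0002, "yaw": -0.0007}, {"dx": -0.0093, "dy": -0.0, "dz": 0.0001, "yaw": 0.0}, {"dx": -0.0093, "dy": -0.0, "dz": 0.0006, "yaw": 0.0}, {"dx": -0.0092, "dy": -0.0, "dz": 0.001, "yaw": 0.0}]
[{"dx": -0.0092, "dy": -0.0001, "dz": 0.0015, "yaw": 0.0}, {"dx": -0.0091, "dy": 0.0, "dz": 0.0019, "yaw": 0.0}, {"dx": -0.0089, "dy": 0.0, "dz": 0.0024, "yaw": 0.0}, {"dx": -0.0089, "dy": 0.0, "dz": 0.0028, "yaw": 0.0}, {"dx": -0.0087, "dy": 0.0, "dz": 0.0033, "yaw": 0.0}, {"dx": -0.0085, "dy": 0.0, "dz": 0.0037, "yaw": 0.0}, {"dx": -0.0083, "dy": 0.0, "dz": 0.0041, "yaw": 0.0}, {"dx": -0.0081, "dy": 0.0, "dz": 0.0045, "yaw": 0.0}]
[{"dx": -0.0079, "dy": 0.0, "dz": 0.0049, "yaw": 0.0}]
end [ 0.5725 -0.0059  0.2049] 11.5
```

Emit:
carry_out(moves=[{"jaw": 0,"dx": -0.007,"dy": -0.0002,"dz": 0.0003,"yaw": 0},{"jaw": 0,"dx": -0.007,"dy": -0.0002,"dz": 0.0003,"yaw": 0},{"jaw": 0,"dx": -0.007,"dy": -0.0002,"dz": 0.0003,"yaw": 0},{"jaw": 0,"dx": -0.007,"dy": -0.0002,"dz": 0.0003,"yaw": 0},{"jaw": 0,"dx": -0.007,"dy": -0.0002,"dz": 0.0003,"yaw": 0},{"jaw": 0,"dx": -0.0093,"dy": 0,"dz": 0,"yaw": 0},{"jaw": 0,"dx": -0.0093,"dy": 0,"dz": 0.0006,"yaw": 0},{"jaw": 0,"dx": -0.0092,"dy": 0,"dz": 0.001,"yaw": 0}])

```text
t: 15.78
tool_pos: [0.5567, 0.0696, 0.2328]
orientation: [-1.992, -2.429, 0.0]
force: [1.8, 4.0, -0.3]
opening: 0.0007
gripper_force: 1.6
```

Emit:
carry_out(moves=[{"jaw": 0,"dx": -0.0092,"dy": 0,"dz": 0.0015,"yaw": 0},{"jaw": 0,"dx": -0.0091,"dy": 0,"dz": 0.002,"yaw": 0},{"jaw": 0,"dx": -0.009,"dy": 0,"dz": 0.0024,"yaw": 0},{"jaw": 0,"dx": -0.0089,"dy": 0,"dz": 0.0028,"yaw": 0},{"jaw": 0,"dx": -0.0087,"dy": 0,"dz": 0.0033,"yaw": 0},{"jaw": 0,"dx": -0.0085,"dy": 0,"dz": 0.0037,"yaw": 0},{"jaw": 0,"dx": -0.0083,"dy": 0,"dz": 0.0041,"yaw": 0},{"jaw": 0,"dx": -0.0081,"dy": 0,"dz": 0.0045,"yaw": 0}])

```text
t: 16.77
tool_pos: [0.5702, 0.0013, 0.2084]
orientation: [-1.992, -2.429, 0.0]
force: [-0.4, 3.2, -0.6]
opening: 0.0003
gripper_force: 1.1
```

```bash
python3 -c "
from arc import *
from h import *
s=read_state();d=s['tool_pos'][:2]-C;print(s['t'],d@X,d@Y,s['tool_pos'],s['force'])
a,_=snap('scene','s6');cv2.imwrite('pics/s6.png',cv2.resize(a[80:280,140:340],(600,600),interpolation=2)[:,:,::-1])
plan([A(t,1) for t in np.arange(.9,.08,-.05)])"
```

```text
16.775 -0.0007976367464788319 0.012518157028986614 [0.57022266 0.00130783 0.20840709] [-0.36157893  3.22364601 -0.64843621]
[{"dx": -0.0065, "dy": 0.001, "dz": 0.0029, "yaw": -0.0037}, {"dx": -0.0077, "dy": 0.0, "dz": 0.0053, "yaw": -0.0}, {"dx": -0.0073, "dy": 0.0, "dz": 0.0057, "yaw": -0.0}, {"dx": -0.007, "dy": 0.0, "dz": 0.006, "yaw": -0.0}, {"dx": -0.0068, "dy": 0.0, "dz": 0.0064, "yaw": -0.0}, {"dx": -0.0064, "dy": 0.0, "dz": 0.0068, "yaw": -0.0}, {"dx": -0.006, "dy": 0.0, "dz": 0.007, "yaw": -0.0}, {"dx": -0.0057, "dy": 0.0, "dz": 0.0073, "yaw": -0.0}]
[{"dx": -0.0054, "dy": 0.0, "dz": 0.0076, "yaw": -0.0}, {"dx": -0.0049, "dy": 0.0, "dz": 0.0079, "yaw": -0.0}, {"dx": -0.0045, "dy": 0.0, "dz": 0.0081, "yaw": -0.0}, {"dx": -0.0042, "dy": 0.0, "dz": 0.0083, "yaw": -0.0}, {"dx": -0.0037, "dy": 0.0, "dz": 0.0085, "yaw": -0.0}, {"dx": -0.0033, "dy": 0.0, "dz": 0.0087, "yaw": -0.0}, {"dx": -0.0028, "dy": 0.0, "dz": 0.0088, "yaw": -0.0}, {"dx": -0.0024, "dy": 0.0, "dz": 0.009, "yaw": -0.0}]
[{"dx": -0.002, "dy": 0.0, "dz": 0.0091, "yaw": -0.0}]
end [ 0.5884 -0.0843  0.0844] 11.5
```

View pics/s6.png

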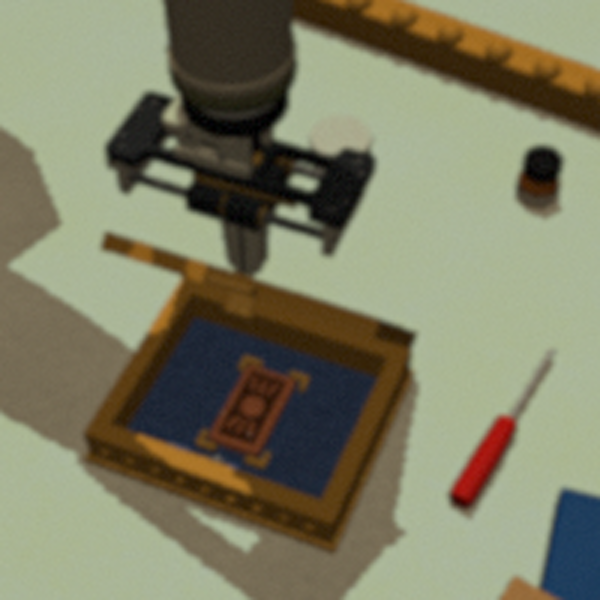

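The scene view shows the door following the fingertips at about 0.9 rad, with the plaque inside the stops. I'll continue along the arc.

Emit:
carry_out(moves=[{"jaw": 0,"dx": -0.007,"dy": 0.001,"dz": 0.004,"yaw": 0},{"jaw": 0,"dx": -0.0077,"dy": 0,"dz": 0.0053,"yaw": 0},{"jaw": 0,"dx": -0.0073,"dy": 0,"dz": 0.0057,"yaw": 0},{"jaw": 0,"dx": -0.007,"dy": 0,"dz": 0.006,"yaw": 0},{"jaw": 0,"dx": -0.0068,"dy": 0,"dz": 0.0064,"yaw": 0},{"jaw": 0,"dx": -0.0064,"dy": 0,"dz": 0.0068,"yaw": 0},{"jaw": 0,"dx": -0.006,"dy": 0,"dz": 0.007,"yaw": 0},{"jaw": 0,"dx": -0.0057,"dy": 0,"dz": 0.0073,"yaw": 0}])

```text
t: 17.82
tool_pos: [0.5819, -0.0511, 0.1597]
orientation: [-1.992, -2.43, 0.0]
force: [-1.1, 1.5, 0.4]
opening: 0.0005
gripper_force: 0.8
```

Emit:
carry_out(moves=[{"jaw": 0,"dx": -0.0054,"dy": 0,"dz": 0.0076,"yaw": 0},{"jaw": 0,"dx": -0.005,"dy": 0,"dz": 0.0079,"yaw": 0},{"jaw": 0,"dx": -0.0045,"dy": 0,"dz": 0.0081,"yaw": 0},{"jaw": 0,"dx": -0.0042,"dy": 0,"dz": 0.0083,"yaw": 0},{"jaw": 0,"dx": -0.0037,"dy": 0,"dz": 0.0085,"yaw": 0},{"jaw": 0,"dx": -0.0033,"dy": 0,"dz": 0.0087,"yaw": 0}])

```text
t: 18.58
tool_pos: [0.587, -0.0766, 0.1106]
orientation: [1.992, 2.43, -0.0]
force: [0.3, 1.6, 1.2]
opening: 0.0006
gripper_force: 0.6
```

```bash
python3 -c "
from arc import *
s=read_state();d=s['tool_pos'][:2]-C;print(s['t'],d@X,d@Y,s['tool_pos'],s['force'])
plan([A(.15,3,o=.005),A(.06,4,o=.003)])"
```

```text
18.575 8.739264485416137e-05 -0.06716305895036051 [ 0.5869758  -0.07659732  0.11057797] [0.28065126 1.61025298 1.22783166]
[{"dx": -0.0028, "dy": -0.0, "dz": 0.0057, "yaw": -0.0011}, {"dx": -0.0028, "dy": -0.0, "dz": 0.0057, "yaw": -0.0011}, {"dx": -0.0028, "dy": -0.0001, "dz": 0.0057, "yaw": -0.001}, {"dx": -0.0013, "dy": 0.0, "dz": 0.0041, "yaw": -0.0}, {"dx": -0.0013, "dy": 0.0, "dz": 0.0041, "yaw": -0.0}, {"dx": -0.0013, "dy": 0.0, "dz": 0.0041, "yaw": -0.0}, {"dx": -0.0012, "dy": 0.0, "dz": 0.0041, "yaw": -0.0}]
end [ 0.5896 -0.0898  0.0771] 11.5
```

Emit:
carry_out(moves=[{"jaw": 0,"dx": -0.0028,"dy": 0,"dz": 0.006,"yaw": 0},{"jaw": 0,"dx": -0.0028,"dy": 0,"dz": 0.006,"yaw": 0},{"jaw": 0,"dx": -0.0028,"dy": 0,"dz": 0.006,"yaw": 0},{"jaw": 0,"dx": -0.0013,"dy": 0,"dz": 0.004,"yaw": 0},{"jaw": 0,"dx": -0.0013,"dy": 0,"dz": 0.004,"yaw": 0},{"jaw": 0,"dx": -0.0013,"dy": 0,"dz": 0.003,"yaw": 0},{"jaw": 0,"dx": 0,"dy": 0,"dz": 0,"yaw": 0}])

```text
t: 19.45
tool_pos: [0.5892, -0.0886, 0.0819]
orientation: [-1.992, -2.429, 0.001]
force: [-0.9, 0.5, -1.0]
opening: 0.0004
gripper_force: 0.0
```

Emit:
carry_out(moves=[{"jaw": 0,"dx": 0,"dy": 0,"dz": 0.002,"yaw": 0},{"jaw": 0,"dx": 0,"dy": 0,"dz": 0.002,"yaw": 0},{"jaw": 0,"dx": 0,"dy": 0,"dz": 0.002,"yaw": 0},{"jaw": 0,"dx": 0,"dy": 0,"dz": 0,"yaw": 0}])

```text
t: 19.95
tool_pos: [0.5895, -0.0885, 0.0762]
orientation: [1.991, 2.429, 0.0]
force: [0.2, -1.4, 1.1]
opening: 0.0004
gripper_force: 0.6
```

Emit:
carry_out(moves=[{"jaw": 0,"dx": 0,"dy": 0,"dz": 0.002,"yaw": 0},{"jaw": 0,"dx": 0,"dy": 0,"dz": 0.002,"yaw": 0},{"jaw": 0,"dx": 0,"dy": 0,"dz": 0.001,"yaw": 0},{"jaw": 0,"dx": 0,"dy": 0,"dz": 0,"yaw": 0}])

```text
t: 20.45
tool_pos: [0.5896, -0.0887, 0.0714]
orientation: [1.991, 2.429, 0.0]
force: [0.2, -1.7, 3.1]
opening: 0.0003
gripper_force: 1.4
```

Emit:
carry_out(moves=[{"jaw": 0,"dx": 0,"dy": 0,"dz": 0.001,"yaw": 0},{"jaw": 0,"dx": 0,"dy": 0,"dz": 0.001,"yaw": 0},{"jaw": 0,"dx": 0,"dy": 0,"dz": 0.001,"yaw": 0},{"jaw": 0,"dx": 0,"dy": 0,"dz": 0.001,"yaw": 0},{"jaw": 0,"dx": 0,"dy": 0,"dz": 0,"yaw": 0}])

```text
t: 21.08
tool_pos: [0.589, -0.088, 0.0668]
orientation: [-1.991, -2.429, 0.0]
force: [0.3, 1.3, 1.2]
opening: 0.0
gripper_force: 0.6
```

Emit:
carry_out(moves=[{"jaw": 0,"dx": 0,"dy": 0,"dz": 0.001,"yaw": 0},{"jaw": 0,"dx": 0,"dy": 0,"dz": 0.001,"yaw": 0},{"jaw": 0,"dx": 0,"dy": 0,"dz": 0,"yaw": 0}])

```text
t: 21.45
tool_pos: [0.589, -0.0881, 0.0665]
orientation: [-1.991, -2.429, 0.0]
force: [-8.0, 3.3, 15.0]
opening: 0.0002
gripper_force: 7.5
```

It snapped past the catch at 0.0668 and now meets a hard stop at 15 N, so it's seated. One slight extra press, then retreat and look.

Emit:
carry_out(moves=[{"jaw": 0,"dx": 0,"dy": 0,"dz": 0.0005,"yaw": 0},{"jaw": 0,"dx": 0,"dy": 0,"dz": 0,"yaw": 0},{"jaw": 0,"dx": 0,"dy": 0,"dz": -0.005,"yaw": 0},{"jaw": 0,"dx": 0,"dy": 0,"dz": -0.02,"yaw": 0},{"jaw": 0,"dx": 0,"dy": 0,"dz": -0.05,"yaw": 0},{"jaw": 0,"dx": 0,"dy": 0,"dz": -0.06,"yaw": 0},{"jaw": 0,"dx": -0.05,"dy": 0,"dz": -0.02,"yaw": 0},{"jaw": 0,"dx": -0.05,"dy": 0,"dz": 0,"yaw": 0}])

```text
t: 22.45
tool_pos: [0.6111, -0.1877, 0.2248]
orientation: [1.985, 2.426, 0.004]
force: [1.9, -0.2, -0.4]
opening: 0.0005
gripper_force: 0.0
```

Emit:
carry_out(moves=[{"jaw": 0,"dx": -0.04,"dy": 0,"dz": 0,"yaw": 0},{"jaw": 0,"dx": 0,"dy": 0,"dz": 0,"yaw": 0},{"jaw": 0,"dx": 0,"dy": 0,"dz": 0,"yaw": 0}])

```text
t: 22.82
tool_pos: [0.6168, -0.2254, 0.2201]
orientation: [-1.992, -2.429, -0.001]
force: [-0.5, -0.5, 0.6]
opening: 0.0007
gripper_force: 0.0
```

```bash
python3 -c "
from h import *
from arc import C,X,Y
s=read_state();print(s['t'],s['tool_pos'],s['force'])
a,m=snap('scene','s7');w,_=snap('side','d7')
for th in(0,.05):
  print(th,[((proj([*(C+x*X+(.1-.2*np.cos(th)+.016*np.sin(th))*Y),.05+.2*np.sin(th)+.016*np.cos(th)],m)[0]-[155,150])*4).round(0) for x in(-.12,.12)])
cv2.imwrite('pics/c7.png',np.hstack([cv2.resize(a[150:270,155:290],(540,480),interpolation=2),cv2.copyMakeBorder(cv2.resize(w[150:235,205:325],(240,170),interpolation=2),0,310,0,0,0)])[:,:,::-1])"
```

```text
22.825 [ 0.61678032 -0.22535477  0.2200799 ] [-0.46955812 -0.46558823  0.61721518]
0 [array([ 44., 283.]), array([382., 405.])]
0.05 [array([ 42., 274.]), array([383., 396.])]
```

View pics/c7.png

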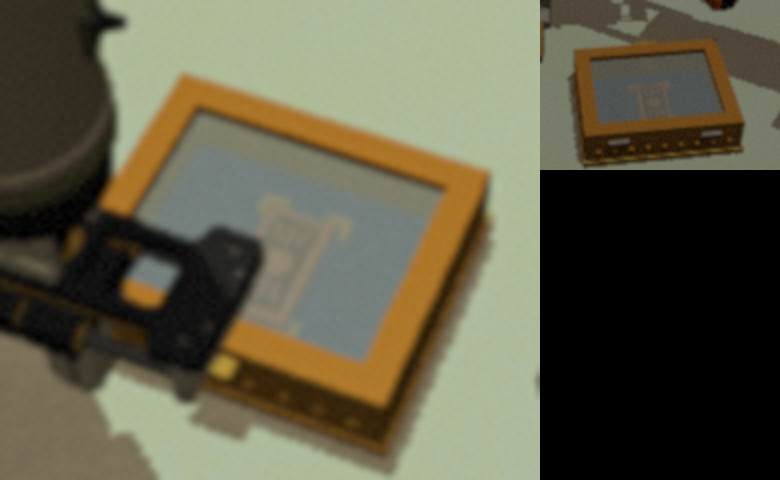

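The door lies flush. Its free corner is at (388,405), against a predicted (382,405) for shut and (383,396) for unseated. The plaque shows inside the stops, and the gripper is clear.

```bash
python3 -c "
from plant import close_job
print(close_job())"
```

```text
the job is handed in; nothing more can be done
None
```

I handed the job in at about 23 s of the 64 s allowed: the relief lies flat and face up between the four stops, the door was swung shut slowly and pressed onto its catch, and the other things on the bench were not touched.

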